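# Inspect a tuning pin under the reading lens at the gauge's focal height

## Task

Slide the steel pan, without lifting or tipping it, along the slab onto the middle of the ring mark in front of the focus gauge, so that its tuning pin can be inspected. Then take the reading lens by its handle off its wooden rest and hold it level and still with the middle of the glass straight above the pin and exactly as high as the gauge's pointer; finish while still holding it there, touching neither pan nor gauge with the lens. Leave the pointer where it is set and do not disturb the other things on the bench.

Things in the scene. Friction and masses are not known exactly. Their poses are not given: they have to be found in the camera images.
- slab: fixed brass-coloured plate on the bench, 240 (x) x 400 (y) x 8 mm; origin at the centre of its underside, x away from the robot, y along it. Two ring marks (100 mm across, centre dot) lie 190 mm apart along y: the pan starts on one, with a fixed wooden pin rack (90 mm long, 47 mm tall) 105 mm behind it; the focus gauge stands behind the other. Which is left or right varies.
- mark (a point): centre of the inspection ring mark, on the slab's top surface; its axes are parallel to the slab's. The focus gauge stands behind it: a steel post 10 mm in diameter and 200 mm tall, 105 mm from the mark's centre in the slab's +x direction, with a foot 36 x 50 x 12 mm.
- pointer_tip (a point): free end of the focus gauge's flat steel pointer (10 mm wide, 4 mm thick, at mid-thickness), which marks the focal height. The tip is 62 mm from the mark's centre line, in the slab's +x direction; the pointer and its 24 mm collar reach from there back to the post. Its height differs each time, 98 to 178 mm above the bench; it is stiff on its post and must be left where it is. Axes parallel to the slab's, z up.
- pan_center (a point): centre of the round flat-bottomed steel pan, half-way up, 13 mm above its underside. Pan: 84 mm across the rim, 76 mm across the foot, 26 mm high, 0.35 to 0.7 kg, free on the slab. One tuning pin stands in its middle, and a wooden handle (16 mm wide, 16 mm high, from 41 to 149 mm from the pan's centre) points along the pan's own -x axis; roughly towards the robot.
- pan_grip (a point): a point on the pan handle's centre line, 90 mm from the pan's centre and 27 mm above the pan's underside (19 mm of air between handle and slab); handle lengthwise along its own x axis.
- pin_top (a point): top of the upright tuning pin (7 mm thick) in the middle of the pan, 62 mm above the pan's underside; it is the part to be looked at.
- loupe_grip (a point): on the centre line of the reading lens's dark wooden handle near the balance point. The handle is 18 mm wide and 18 mm high, lies along its own x axis and reaches from 69 mm behind (-x) to 51 mm ahead (+x) of this point. The lens (about 90 g) starts lying level across two wooden blocks 36 mm tall and 98 mm apart; the blocks' near faces lie 45 mm behind and 37 mm ahead of this point, with a 10 mm base board, 50 mm wide, below. The side of the bench it lies on varies.
- lens (a point): centre of the reading lens's round glass, at mid-thickness; steel rim 68 mm across and 8 mm thick, glass 4 mm. 90 mm ahead (+x) of loupe_grip at the same height; z is the lens's own axis, vertical when it lies level.
- pin_tin: bystander: small metal tin, 44 mm across, 45 mm tall, at the slab's far side between the two marks; origin at the centre of its underside
- glue: bystander: white bottle, 52 mm across, 130 mm tall; origin at the centre of its underside
- cup: bystander: white cup, 72 mm across, 85 mm tall; origin at the centre of its underside
- driver: bystander: screwdriver with a green handle lying on the bench; origin beneath its middle
- brush: bystander: brush lying on the bench; origin beneath its middle
- wedge: bystander: rubber mute, 50 x 30 x 16 mm; origin at the centre of its underside
- tuning_lever: bystander: tuning lever with a pale wooden handle, about 270 mm long, lying on the bench; origin beneath its middle
There are look-alikes about, which are no part of the job. What is shaped like the part that bears pan_center but turquoise is not meant.

How it is judged:
By the outcome, as a careful person would: the job done as asked, in the order asked, and still so for the second after the job is handed in, while the arm keeps its last pose, push and grip.
It also fails if it takes over 58 s, if anything falls off the work surface, if the arm or the gripper's body presses on something with over 40 N, if the wrist force passes 120 N, or if a joint passes its speed limit or range.

## Robot

A 6-joint arm with a two-finger parallel gripper is mounted at the origin on the work surface. World frame = base frame: x ahead of the robot, y to its left, z up, the work surface at z = 0. Lengths are in m, angles in rad, forces in N, time in s.
With the tool pointing down it reaches from about 0.35 to 0.875 m from the base axis. Payload 4.2 kg.
Tool frame: the origin (TCP) lies where the fingers leave the gripper's body, on its centre line; the fingertips stand 73 mm ahead of it and the grasp point (between the pads) lies 54 mm ahead of it; z points along the fingers, y is the direction in which the jaws open and shut (so a half turn about z gives the same grasp; the last joint's range is limited). The gripper opens to 85 mm and grips with 20 to 120 N. Pads are 22 mm wide; open, the fingers measure 114 mm over their backs; the gripper's body (76 mm by 85 mm) begins 54 mm behind the grasp point. The pads swing forward as they close: fully open they stand 13 mm farther back than shut.
Start: joints at [-1.08, 0.385, 0.008, 0, -1.194, -0.259], TCP at [0.144, -0.608, 0.304] pointing down, gripper open.
Joint ranges: [-3.14, 3.14], [-1.21, 2.06], [-1.07, 1.41], [-3.16, 2.05], [-2.99, -0.16], [-3.1, 3.1]. Speed limits (rad/s): [2.79, 2.79, 3.14, 3.14, 3.14, 3.14].

## Interface

Orientations are given as a 3x3 rotation matrix whose columns are the frame's x, y, z axes.
In Python, from plant import manip, get_image, order gives the robot as it stands.
- The arm moves only by the tool step_arm, never from a script. Its argument "targets" is a list of rows, each an object with "jaw": the closure, from 0 (fully open) to 1 (shut); "translation": the shift along the tool's x, y, z in m, a list of three; "roll": the turn about the tool's z in degrees. A call has 1 to 8 rows; each row is the pose to reach, as a shift and turn from the pose measured when the call began, along the tool's axes at that moment; what a row does not reach only later rows make up. A row lasts 1/10 s, in which the tool goes at most 50 mm and 8.59 degrees, less where a joint would pass 70% of its speed; a pose out of reach is approached as far as the arm can. A call with a gripper value outside its range is refused whole. The fingers move at their own pace and stop on an object; the grip force is fixed at half the most. Time passes only in rows, so rows that repeat a pose let the fingers close. It gives the time, the measured TCP pose, the force and the opening at its end, in the units of the state.
- manip.state(): the state, without advancing time (a new reading comes with each control period).
- get_image(name): name is "side" or "top"; returns a dict with "image" (420x560x3 uint8, red, green, blue), "K" (3x3 intrinsics, pixels), "dist_coeffs" ([k1, k2, p1, p2, k3] as OpenCV has them; the pictures are not rectified), "cam_to_world" (4x4, takes a point from camera to world coordinates). Camera axes: x right, y down, z forward; pixel columns grow to the right and rows downward; lengths in m; the calibration is good to about 2 mm. A picture is of the moment at which its call begins. There is no depth.
- order.hand_in(): hands the job in, once; it reports no verdict.
The state is a dict: "clock": time; "joints": joint angles; "joint_velocities": joint speeds; "effort": joint torques, N m; "tcp_pos": TCP position; "tcp_rot": TCP orientation; "ft_force": force on the tool from outside, world axes, zero at the start; "wrist_torque": the same for the moment, N m; "opening": opening from 0.0 (shut) to 1.0 (fully open).
Only numpy, scipy, OpenCV 4.12 (cv2) and the standard library are available. Lean on these libraries where they do the work, as an engineer would, in place of code of your own. Each camera call takes 0.05 s, during which the arm holds its last target. There are 200 camera calls.

## Working session

There is one attempt and no reset: what is moved stays moved. The work goes in short steps, Python scripts to look and compute and a tool call to move; the robot and the scene stay as the last step left them, time stands still between calls to the robot, and variables do not carry over. Pictures are saved under pics/ and viewed, on a budget of 10 in all, crops included, one or two more only if the job needs it, and the job is handed in when it is done.

Besides the shell and the picture viewer there is one more tool, called after "Emit:" as a command line: name --argument value ..., lists and objects as JSON in quotes. step_arm: Moves the arm, as the interface text tells. Its arguments: {"type":"object","properties":{"targets":{"type":"array"}},"required":["targets"]}

```bash
mkdir -p pics; ls
cat > h.py <<'E'
import numpy as np, cv2
from plant import manip,get_image,order
def snap(name,fn):
    d=get_image(name); np.savez(f'{name}.npz',**d)
    cv2.imwrite(f'pics/{fn}.png',d['image'][:,:,::-1]); return d
def load(name): return np.load(f'{name}.npz')
def ray(d,u,v):
    p=cv2.undistortPoints(np.array([[[u,v]]],float),d['K'],d['dist_coeffs'])[0,0]
    T=d['cam_to_world']; return T[:3,3],T[:3,:3]@np.array([p[0],p[1],1])
def atz(d,u,v,z):
    o,r=ray(d,u,v); return o+r*(z-o[2])/r[2]
def proj(d,P):
    T=np.linalg.inv(d['cam_to_world']); P=np.atleast_2d(P).astype(float)
    return cv2.projectPoints(P,cv2.Rodrigues(T[:3,:3])[0],T[:3,3],d['K'],d['dist_coeffs'])[0][:,0]
def tri(d1,a,d2,b):
    o1,r1=ray(d1,*a);o2,r2=ray(d2,*b)
    s=np.linalg.lstsq(np.c_[r1,-r2],o2-o1,rcond=None)[0]
    A=o1+s[0]*r1;B=o2+s[1]*r2; return (A+B)/2,np.linalg.norm(A-B)
def crop(d,fn,u0,v0,u1,v1,k):
    im=d['image'][v0:v1,u0:u1,::-1]
    cv2.imwrite(f'pics/{fn}.png',cv2.resize(im,None,fx=k,fy=k,interpolation=cv2.INTER_CUBIC))
E
python3 - <<'E'
from h import *
a=snap('top','top0');b=snap('side','side0')
for d in(a,b): print(np.round(d['cam_to_world'],3),np.round(d['K'],1))
s=manip.state();print({k:np.round(v,3) for k,v in s.items()})
E
```

```text
pics
[[-0.018 -0.996  0.086  0.443]
 [-1.     0.02   0.017 -0.035]
 [-0.019 -0.086 -0.996  1.106]
 [ 0.     0.     0.     1.   ]] [[383.    0.  285.3]
 [  0.  383.  206.1]
 [  0.    0.    1. ]]
[[-0.894 -0.334  0.299  0.075]
 [-0.448  0.639 -0.625  0.966]
 [ 0.018 -0.693 -0.721  1.224]
 [ 0.     0.     0.     1.   ]] [[481.2   0.  274.2]
 [  0.  481.2 201.9]
 [  0.    0.    1. ]]
{'clock': np.float64(0.1), 'joints': array([-1.08 ,  0.385,  0.007, -0.   , -1.194, -0.259]), 'joint_velocities': array([ 0.   , -0.001,  0.004,  0.002,  0.   ,  0.001]), 'effort': array([-0.0000e+00, -3.9332e+01,  1.8893e+01,  4.1980e+00, -3.0000e-03,
        0.0000e+00]), 'tcp_pos': array([ 0.143, -0.608,  0.303]), 'tcp_rot': array([[-0.973, -0.23 , -0.001],
       [-0.23 ,  0.973,  0.002],
       [ 0.   ,  0.002, -1.   ]]), 'ft_force': array([ 0.225, -0.189, -0.594]), 'wrist_torque': array([-0.031, -0.024, -0.021]), 'opening': np.float64(1.004)}
```

View pics/top0.png

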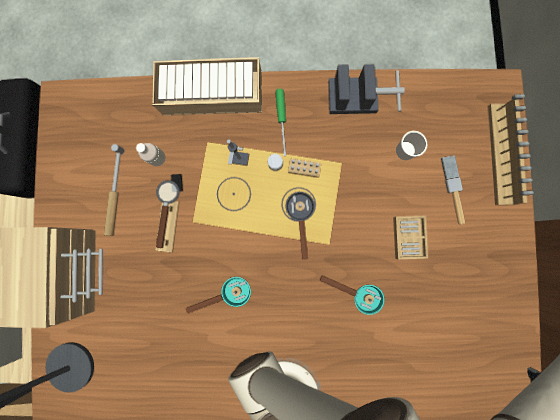

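View pics/side0.png

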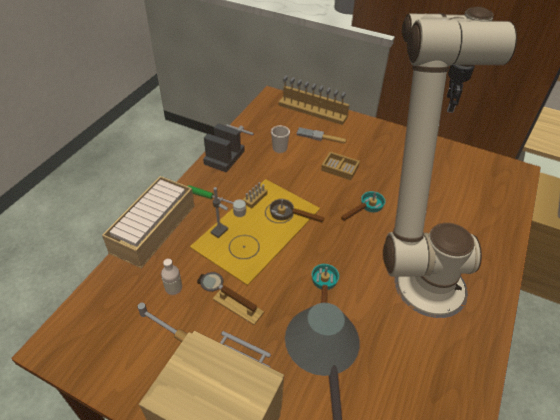

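The top view shows the pan (300,206) on the right mark, the empty ring mark at (234,194) with the gauge behind it at (237,155), and the lens at left with glass at (168,191). Next I'll enlarge both views.

Run:
```python
from h import *
crop(load('top'),'topc',150,130,350,270,4)
crop(load('side'),'sidec',150,170,350,320,4)
```

```text
(no output)
```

View pics/topc.png

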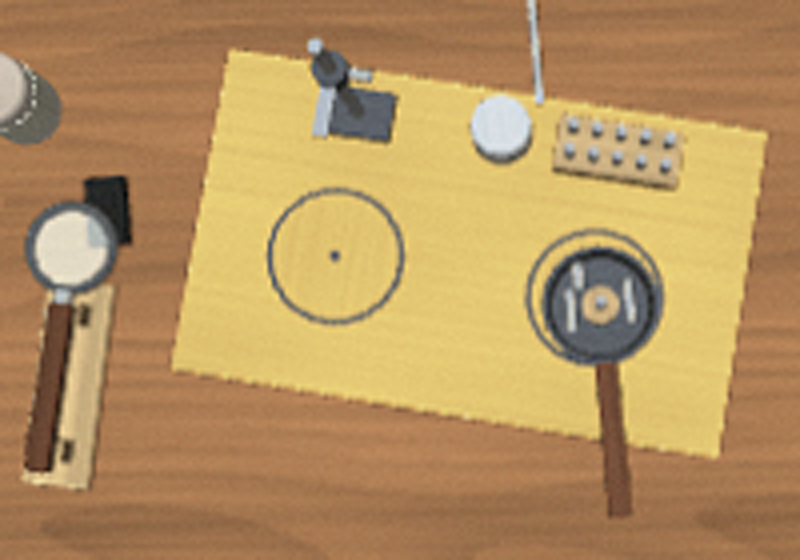

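View pics/sidec.png

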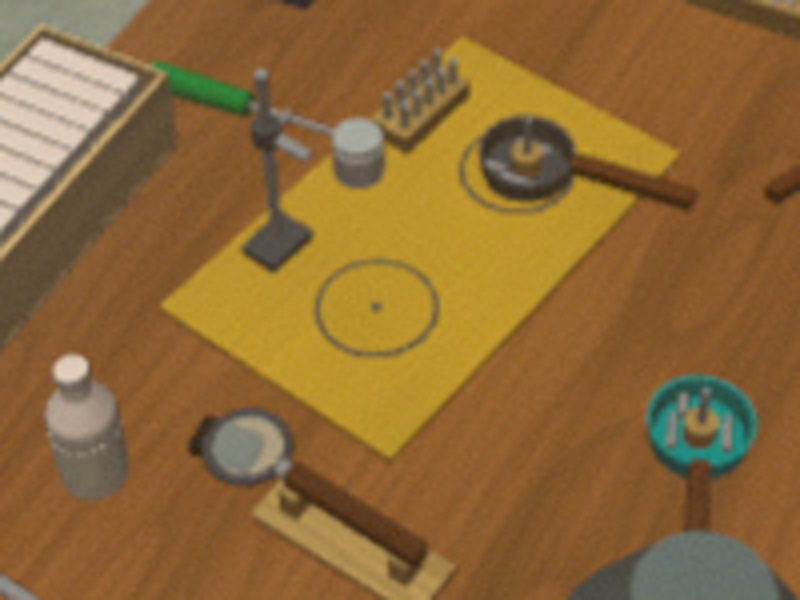

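The crops show the pointer tip at top crop (320,135) and side crop (307,153), pin top at (600,301)/(529,120), and lens glass centre at (71,247)/(247,446).

```bash
cat > m.py <<'E'
from h import *
T=load('top');S=load('side')
t=lambda x,y:(150+(x+.5)/4-.5,130+(y+.5)/4-.5)
s=lambda x,y:(150+(x+.5)/4-.5,170+(y+.5)/4-.5)
def show(n,P):print(n,np.round(P,4))
cs=[(230,50),(768,132),(718,459),(172,370)]
C=[atz(T,*t(*c),.008)[:2] for c in cs]; show('slab',C)
ctr=np.mean(C,0);show('c',ctr)
show('lens',[np.linalg.norm(C[i]-C[(i+1)%4]) for i in range(4)])
yax=(C[0]-C[1]+C[3]-C[2]);xax=(C[0]-C[3]+C[1]-C[2]);show('ang',[np.degrees(np.arctan2(xax[1],xax[0])),np.degrees(np.arctan2(-yax[0],yax[1]))])
show('mark T',atz(T,*t(335,256),.008));show('mark S',atz(S,*s(376,307),.008))
for n,a,b in[('tip',(320,135),(307,153)),('pin',(600,301),(529,120)),('lens',(71,247),(247,446)),('hend',(38,470),(420,556)),('hfront',(62,300),(285,472)),('post',(315,46),(261,72)),('panhend',(620,516),(688,198))]:
    P,e=tri(T,t(*a),S,s(*b));show(n,[*P,e])
show('lensT',atz(T,*t(71,247),.045)); show('pinT',atz(T,*t(600,301),.07));show('pinS',atz(S,*s(529,120),.07))
show('hmidT',atz(T,*t(606,364),.043));show('hendT',atz(T,*t(620,516),.043))
show('rimcen',atz(T,*t(602,306),.034))
show('gh',[atz(T,*t(62,300),.054),atz(T,*t(38,470),.054)])
show('blocks',[atz(T,*t(84,315),.036),atz(T,*t(67,450),.036)])
E
python3 m.py
```

```text
slab [[ 0.7309  0.2108]
 [ 0.6608 -0.1819]
 [ 0.4253 -0.139 ]
 [ 0.496   0.2529]]
c [0.5782 0.0357]
lens [0.399  0.2394 0.3982 0.2386]
ang [-10.2457 -10.1838]
mark T [0.5765 0.1338 0.008 ]
mark S [0.577  0.1341 0.008 ]
tip [0.6385 0.122  0.1468 0.002 ]
pin [ 5.346e-01 -5.590e-02  7.040e-02  3.000e-04]
lens [0.5825 0.316  0.0446 0.    ]
hend [0.4262 0.3388 0.044  0.0007]
hfront [0.5456 0.3224 0.0444 0.0013]
post [0.6797 0.1146 0.2086 0.0008]
panhend [ 0.3897 -0.0666  0.0369  0.0045]
lensT [0.5824 0.3158 0.045 ]
pinT [ 0.5345 -0.056   0.07  ]
pinS [ 0.5349 -0.0562  0.07  ]
hmidT [ 0.4929 -0.0598  0.043 ]
hendT [ 0.388  -0.0672  0.043 ]
rimcen [ 0.5341 -0.0581  0.034 ]
gh [[0.5441 0.3189 0.054 ]
 [0.4261 0.3351 0.054 ]]
blocks [[0.5348 0.309  0.036 ]
 [0.4395 0.3206 0.036 ]]
```

Emit:
step_arm --targets '[{"jaw":0,"translation":[-0.03,0.033,0.007],"roll":4},{"jaw":0,"translation":[-0.06,0.066,0.015],"roll":9},{"jaw":0,"translation":[-0.09,0.1,0.022],"roll":9},{"jaw":0,"translation":[-0.12,0.133,0.03],"roll":9},{"jaw":0,"translation":[-0.15,0.166,0.037],"roll":9},{"jaw":0,"translation":[-0.18,0.199,0.045],"roll":9},{"jaw":0,"translation":[-0.21,0.232,0.052],"roll":9},{"jaw":0,"translation":[-0.24,0.265,0.06],"roll":9}]'

```text
clock: 0.9
tcp_pos: [0.3165, -0.2931, 0.2431]
tcp_rot: [[-0.997, -0.074, -0.0], [-0.074, 0.997, 0.002], [0.0, 0.002, -1.0]]
ft_force: [0.4, -0.7, 0.2]
opening: 1.004
```

Emit:
step_arm --targets '[{"jaw":0,"translation":[-0.025,0.037,0.014],"roll":0},{"jaw":0,"translation":[-0.05,0.075,0.028],"roll":0},{"jaw":0,"translation":[-0.075,0.113,0.042],"roll":0},{"jaw":0,"translation":[-0.1,0.15,0.055],"roll":0},{"jaw":0,"translation":[-0.12,0.188,0.069],"roll":0},{"jaw":0,"translation":[-0.145,0.22,0.083],"roll":0},{"jaw":0,"translation":[-0.145,0.22,0.083],"roll":0},{"jaw":0,"translation":[-0.145,0.22,0.083],"roll":0}]'

```text
clock: 1.7
tcp_pos: [0.4447, -0.0621, 0.1599]
tcp_rot: [[-0.997, -0.076, -0.002], [-0.076, 0.997, 0.002], [0.002, 0.002, -1.0]]
ft_force: [-0.5, -0.3, 0.0]
opening: 0.996
```

Run:
```python
from h import *
d=snap('side','s1'); crop(d,'s1c',220,110,360,215,5)
s=manip.state();print(s['tcp_pos'],s['ft_force'])
```

```text
[ 0.44438092 -0.06277681  0.16018081] [ 0.34683472 -0.74228398  0.29336715]
```

View pics/s1c.png

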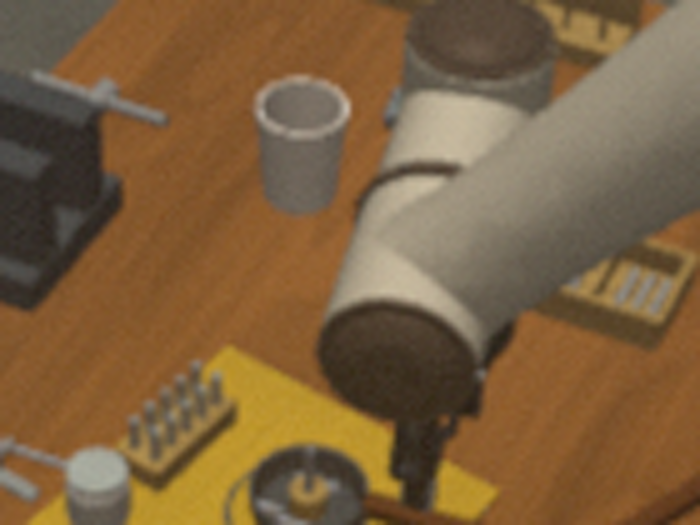

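The crop shows the pan with its handle (370,500) running under the fingers, so the alignment looks right. Next I descend and close.

Emit:
step_arm --targets '[{"jaw":0,"translation":[0,0,0.02],"roll":0},{"jaw":0,"translation":[0,0,0.04],"roll":0},{"jaw":0,"translation":[0,0,0.06],"roll":0},{"jaw":0,"translation":[0,0,0.068],"roll":0},{"jaw":0,"translation":[0,0,0.069],"roll":0},{"jaw":0.2,"translation":[0,0,0.069],"roll":0},{"jaw":0.4,"translation":[0,0,0.069],"roll":0},{"jaw":0.6,"translation":[0,0,0.069],"roll":0}]'

```text
clock: 2.55
tcp_pos: [0.4447, -0.0626, 0.092]
tcp_rot: [[-0.997, -0.075, 0.0], [-0.075, 0.997, 0.002], [-0.0, 0.002, -1.0]]
ft_force: [-0.6, -0.1, -0.0]
opening: 0.512
```

Emit:
step_arm --targets '[{"jaw":0.7,"translation":[0,0,0],"roll":0},{"jaw":0.75,"translation":[0,0,0],"roll":0},{"jaw":0.8,"translation":[0,0,0],"roll":0},{"jaw":0.85,"translation":[0,0,0],"roll":0},{"jaw":0.9,"translation":[0,0,0],"roll":0},{"jaw":1,"translation":[0,0,0],"roll":0},{"jaw":1,"translation":[0,0,0],"roll":0},{"jaw":1,"translation":[0,0,0],"roll":0}]'

```text
clock: 3.35
tcp_pos: [0.4448, -0.0627, 0.0922]
tcp_rot: [[-0.997, -0.074, 0.0], [-0.074, 0.997, 0.002], [-0.001, 0.002, -1.0]]
ft_force: [-1.0, -1.2, 4.9]
opening: 0.174
```

Emit:
step_arm --targets '[{"jaw":1,"translation":[-0.002,0.007,0],"roll":0},{"jaw":1,"translation":[-0.005,0.017,0],"roll":0},{"jaw":1,"translation":[-0.009,0.03,0.0001],"roll":0},{"jaw":1,"translation":[-0.013,0.043,0.0001],"roll":0},{"jaw":1,"translation":[-0.017,0.056,0.0001],"roll":0},{"jaw":1,"translation":[-0.021,0.07,0.0002],"roll":0},{"jaw":1,"translation":[-0.024,0.08,0.0002],"roll":0},{"jaw":1,"translation":[-0.026,0.085,0.0002],"roll":0}]'

```text
clock: 4.15
tcp_pos: [0.464, 0.0247, 0.0921]
tcp_rot: [[-0.997, -0.075, -0.001], [-0.075, 0.997, 0.001], [0.001, 0.001, -1.0]]
ft_force: [-0.5, -5.0, 6.5]
opening: 0.174
```

Run:
```python
from h import *
s=manip.state();print({k:np.round(s[k],4) for k in('tcp_pos','tcp_rot','ft_force','wrist_torque')})
```

```text
{'tcp_pos': array([0.464 , 0.0247, 0.0921]), 'tcp_rot': array([[-9.972e-01, -7.510e-02, -1.000e-03],
       [-7.510e-02,  9.972e-01,  1.300e-03],
       [ 9.000e-04,  1.400e-03, -1.000e+00]]), 'ft_force': array([-0.4536, -5.0238,  6.4978]), 'wrist_torque': array([-1.4435,  0.1736, -0.2906])}
```

Emit:
step_arm --targets '[{"jaw":1,"translation":[-0.002,0.007,0],"roll":0},{"jaw":1,"translation":[-0.006,0.02,0],"roll":0},{"jaw":1,"translation":[-0.011,0.036,0],"roll":0},{"jaw":1,"translation":[-0.017,0.054,0.0001],"roll":0},{"jaw":1,"translation":[-0.022,0.072,0.0001],"roll":0},{"jaw":1,"translation":[-0.027,0.088,0.0001],"roll":0},{"jaw":1,"translation":[-0.03,0.097,0.0001],"roll":0},{"jaw":1,"translation":[-0.031,0.1005,0.0001],"roll":0}]'

```text
clock: 4.95
tcp_pos: [0.4871, 0.128, 0.0921]
tcp_rot: [[-0.997, -0.076, -0.002], [-0.076, 0.997, 0.0], [0.002, 0.0, -1.0]]
ft_force: [-0.6, -5.8, 5.9]
opening: 0.171
```

Run:
```python
from h import *
a=snap('top','t2');b=snap('side','s2')
m=np.vstack([cv2.resize(a['image'][130:240,180:310,::-1],None,fx=4,fy=4,interpolation=2)])
n=cv2.resize(b['image'][160:270,170:300,::-1],None,fx=4,fy=4,interpolation=2)
h=np.hstack([m[:, :400],n[:, :400]]);cv2.imwrite('pics/b2.png',h);print(h.shape,manip.state()['tcp_pos'])
```

```text
(440, 800, 3) [0.48723801 0.12815811 0.09220602]
```

View pics/b2.png

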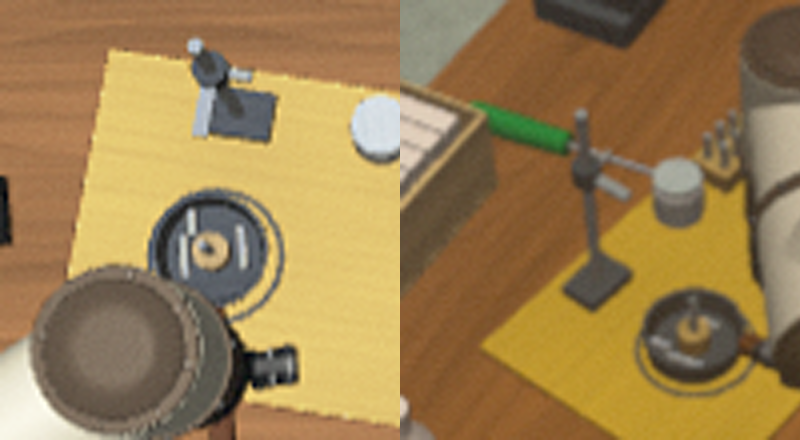

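The left half shows the pan on the ring with its pin at (207,246). It may be slightly left and far of centre. In the right half the pin top is at (691,299) and the pointer tip at (628,193).

```bash
cat > m2.py <<'E'
from h import *
T=load('top');S=load('side')
t=lambda x,y:(180+(x+.5)/4-.5,130+(y+.5)/4-.5)
s=lambda x,y:(170+(x-400+.5)/4-.5,160+(y+.5)/4-.5)
for n,a,b in[('pin',(207,246),(691,299)),('tip',(200,136),(628,194)),('tip far edge',(195,135),(629,192)),('tip near',(208,136),(627,197))]:
    P,e=tri(T,t(*a),S,s(*b));print(n,np.round([*P,e],4))
print('pinT',atz(T,*t(207,246),.07),'pinS',atz(S,*s(691,299),.07),'rim',atz(T,*t(210,251),.034))
d=lambda m:np.array(m)
# expected pixel of the tip for candidate heights
for z in(.142,.145,.148,.151): 
  q=proj(S,[.638,.123,z])[0];r=proj(T,[.638,.123,z])[0]
  print(z,(q-[170,160]+.5)*4+[399.5,-.5],(r-[180,130]+.5)*4-.5)
for p in ([.577,.134,.07],[.577,.134,.008]):
  q=proj(S,p)[0];r=proj(T,p)[0]
  print(p,(q-[170,160]+.5)*4+[399.5,-.5],(r-[180,130]+.5)*4-.5)
E
python3 m2.py
```

```text
pin [0.5788 0.1315 0.0634 0.0042]
tip [0.6378 0.1221 0.1461 0.0017]
tip far edge [6.365e-01 1.241e-01 1.513e-01 3.000e-04]
tip near [0.6402 0.1186 0.1379 0.0035]
pinT [0.57593002 0.12970599 0.07      ] pinS [0.57803384 0.13663561 0.07      ] rim [0.57695767 0.13330689 0.034     ]
0.142 [628.50778652 198.67056759] [199.16646289 135.7084509 ]
0.145 [628.29871921 195.99884362] [198.39948377 134.78927755]
0.148 [628.0890521  193.31925743] [197.62784866 133.86451544]
0.151 [627.87878266 190.6317749 ] [196.85151523 132.93411371]
[0.577, 0.134, 0.07] [693.80926459 297.1688215 ] [200.74978661 244.58037155]
[0.577, 0.134, 0.008] [696.04527262 346.89492537] [214.67092226 255.31388984]
```

Run:
```python
from h import *
a=load('top')['image'];b=load('side')['image']
f=lambda im,u,v,w,h:cv2.resize(im[v:v+h,u:u+w,::-1],None,fx=10,fy=10,interpolation=2)
A=np.hstack([f(a,213,174,40,35),f(b,226,228,40,35)])
B=np.hstack([f(a,218,145,40,25),f(b,200,190,40,25)])
cv2.imwrite('pics/z3.png',np.vstack([A,B]))
```

```text
(no output)
```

View pics/z3.png

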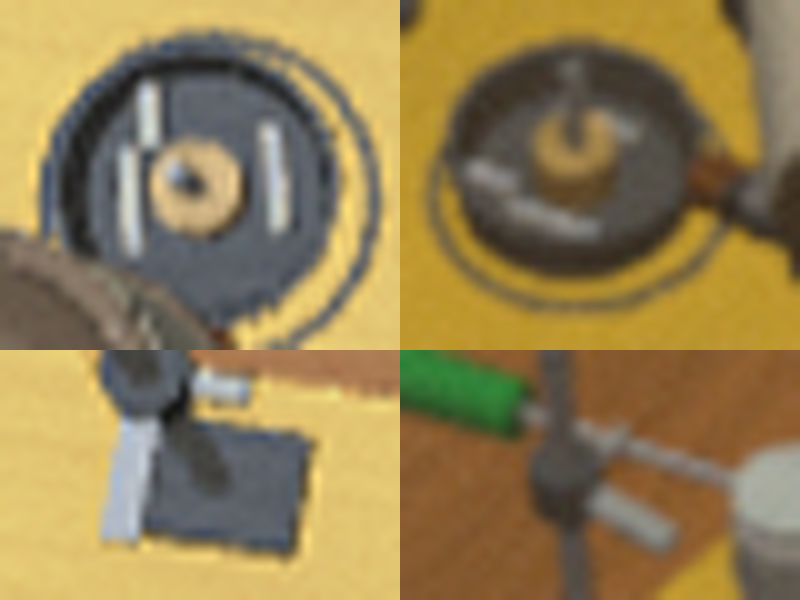

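The enlargement shows the pin top at (178,172) in the top view and (571,68) in the side view. The pointer's end edge is centred at (122,543) and (664,538).

```bash
cat > m3.py <<'E'
from h import *
T=load('top');S=load('side')
z=lambda x,y,x0,y0,u,v:(u+(x-x0+.5)/10-.5,v+(y-y0+.5)/10-.5)
p1=z(178,172,0,0,213,174);p2=z(571,68,400,0,226,228)
q1=z(122,543,0,350,218,145);q2=z(664,538,400,350,200,190)
for n,a,b in(('pin',p1,p2),('tip',q1,q2)):
    P,e=tri(T,a,S,b);print(n,np.round([*P,e],4))
print(atz(T,*p1,.07),atz(S,*p2,.07),'rim',atz(T,*z(193,178,0,0,213,174),.034))
inv=lambda p,x0,y0,u,v:((p[0]-u+.5)*10-.5+x0,(p[1]-v+.5)*10-.5+y0)
c,s=np.cos(np.radians(-10.2)),np.sin(np.radians(-10.2))
for h in(.143,.146,.149):
  for dy in(-.005,.005):
   for dz in(-.002,.002):
    P=[.577+.062*c-dy*s,.134+.062*s+dy*c,h+dz]
    print(h,dy,dz,np.round(inv(proj(T,P)[0],0,350,218,145)),np.round(inv(proj(S,P)[0],400,350,200,190)))
E
python3 m3.py
```

```text
pin [0.5782 0.1334 0.0663 0.0015]
tip [0.6387 0.1225 0.1446 0.0041]
[0.57702378 0.13252052 0.07      ] [0.57732329 0.13615159 0.07      ] rim [0.57989589 0.13407338 0.034     ]
0.143 -0.005 -0.002 [138. 544.] [683. 540.]
0.143 -0.005 0.002 [136. 541.] [682. 531.]
0.143 0.005 -0.002 [100. 538.] [661. 559.]
0.143 0.005 0.002 [ 98. 535.] [661. 550.]
0.146 -0.005 -0.002 [136. 541.] [682. 534.]
0.146 -0.005 0.002 [134. 538.] [682. 525.]
0.146 0.005 -0.002 [ 98. 535.] [661. 552.]
0.146 0.005 0.002 [ 96. 532.] [660. 544.]
0.149 -0.005 -0.002 [135. 539.] [682. 527.]
0.149 -0.005 0.002 [132. 536.] [681. 518.]
0.149 0.005 -0.002 [ 96. 533.] [660. 546.]
0.149 0.005 0.002 [ 94. 530.] [660. 537.]
```

Emit:
step_arm --targets '[{"jaw":0.75,"translation":[0,0,0],"roll":0},{"jaw":0.5,"translation":[0,0,0],"roll":0},{"jaw":0.3,"translation":[0,0,0],"roll":0},{"jaw":0.1,"translation":[0,0,0],"roll":0},{"jaw":0,"translation":[0,0,-0.02],"roll":0},{"jaw":0,"translation":[0,0,-0.05],"roll":0},{"jaw":0,"translation":[0,0,-0.09],"roll":0},{"jaw":0,"translation":[0,0,-0.1],"roll":0}]'

```text
clock: 5.85
tcp_pos: [0.4892, 0.1289, 0.1963]
tcp_rot: [[-0.997, -0.077, 0.006], [-0.077, 0.997, 0.005], [-0.006, 0.004, -1.0]]
ft_force: [0.2, 0.4, -0.4]
opening: 1.001
```

```bash
cat > fit.py <<'E'
from h import *
T=load('top');S=load('side')
c,s=np.cos(np.radians(-10.2)),np.sin(np.radians(-10.2))
K=8
def fit(d,name):
    im=d['image'].astype(np.float32); best=[]
    sat=(im.max(2)-im.min(2))/ (im.max(2)+1); big=cv2.resize(sat,None,fx=K,fy=K,interpolation=cv2.INTER_CUBIC)
    val=cv2.resize(im.max(2)/255,None,fx=K,fy=K,interpolation=cv2.INTER_CUBIC)
    for h in np.arange(.136,.158,.001):
        for ex in np.arange(-.006,.0061,.001):
          for ey in np.arange(-.006,.0061,.001):
            P=[[.577+ex+x*c-y*s,.134+ey+x*s+y*c,h+z] for x in(.062,.085) for y in(-.005,.005) for z in(-.002,.002)]
            q=(proj(d,P)+.5)*K-.5
            hull=cv2.convexHull(q.astype(np.float32)).astype(np.int32)
            x0,y0=hull.min((0,1))-24;x1,y1=hull.max((0,1))+24
            m=np.zeros((y1-y0,x1-x0),np.uint8);cv2.fillPoly(m,[hull-[x0,y0]],1)
            ring=cv2.dilate(m,np.ones((25,25)))-m
            R=big[y0:y1,x0:x1]
            best.append((R[m>0].mean()-R[ring>0].mean(),h,ex,ey))
        if name=='S':pass
    best=np.array(best);return best
for n,d in(('T',T),('S',S)):
    b=fit(d,n)
    for ex,ey in((0,0),(.001,0),(-.001,0),(0,.001),(0,-.001),(0,.002)):
        k=b[(abs(b[:,2]-ex)<1e-4)&(abs(b[:,3]-ey)<1e-4)];i=k[:,0].argmin();print(n,ex,ey,np.round(k[i],4))
    print(n,'all',np.round(b[b[:,0].argmin()],4))
E
python3 fit.py
```

```text
T 0 0 [-0.2331  0.141   0.      0.    ]
T 0.001 0 [-0.2284  0.14    0.001   0.    ]
T -0.001 0 [-0.2294  0.144  -0.001   0.    ]
T 0 0.001 [-0.2284  0.137   0.      0.001 ]
T 0 -0.001 [-0.2272  0.144   0.     -0.001 ]
T 0 0.002 [-0.2114  0.136   0.      0.002 ]
T all [-0.2331  0.141   0.      0.    ]
S 0 0 [-0.3683  0.145   0.      0.    ]
S 0.001 0 [-0.3686  0.144   0.001   0.    ]
S -0.001 0 [-0.3627  0.144  -0.001   0.    ]
S 0 0.001 [-0.3716  0.146   0.      0.001 ]
S 0 -0.001 [-0.3677  0.143   0.     -0.001 ]
S 0 0.002 [-0.3683  0.147   0.      0.002 ]
S all [-0.3716  0.146   0.      0.001 ]
```

Emit:
step_arm --targets '[{"jaw":0,"translation":[-0.004,0.04,0.001],"roll":6},{"jaw":0,"translation":[-0.008,0.08,0.003],"roll":12.4},{"jaw":0,"translation":[-0.012,0.12,0.004],"roll":12.4},{"jaw":0,"translation":[-0.016,0.16,0.006],"roll":12.4},{"jaw":0,"translation":[-0.0194,0.19,0.007],"roll":12.4},{"jaw":0,"translation":[-0.0194,0.1987,0.007],"roll":12.4},{"jaw":0,"translation":[-0.0194,0.1987,0.007],"roll":12.4},{"jaw":0,"translation":[-0.0194,0.1987,0.007],"roll":12.4}]'

```text
clock: 6.65
tcp_pos: [0.4929, 0.3276, 0.1897]
tcp_rot: [[-0.99, 0.139, 0.005], [0.139, 0.99, 0.004], [-0.004, 0.004, -1.0]]
ft_force: [-0.3, 0.2, 0.0]
opening: 0.999
```

Run:
```python
from h import *
a=snap('top','t4');b=snap('side','s4')
f=lambda im,u,v,w,h:cv2.resize(im[v:v+h,u:u+w,::-1],None,fx=5,fy=5,interpolation=2)
cv2.imwrite('pics/z4.png',np.hstack([f(a['image'],150,160,80,90),f(b['image'],190,230,80,90)]))
s=manip.state();print(np.round(s['tcp_pos'],4),np.round(s['tcp_rot'],4))
# predicted geometry
g=np.array([.4934,.3285,.045]);ux=np.array([np.cos(np.radians(-8)),np.sin(np.radians(-8)),0])
for k,l in((-.069,'end'),(.051,'front'),(.09,'lens')):
  r=proj(a,g+k*ux)[0];q=proj(b,g+k*ux)[0];print(l,(r-[150,160]+.5)*5-.5,(q-[190,230]+.5)*5+[399.5,-.5])
```

```text
[0.4932 0.3272 0.1901] [[-0.9901  0.1402  0.0053]
 [ 0.1402  0.9901  0.004 ]
 [-0.0047  0.0048 -1.    ]]
end [ 47.94884253 439.12784618] [728.08677284 394.11666433]
front [ 78.56669082 226.9184723 ] [560.77970652 289.69340109]
lens [ 88.64784559 158.6768073 ] [508.76508332 257.19536977]
```

View pics/z4.png

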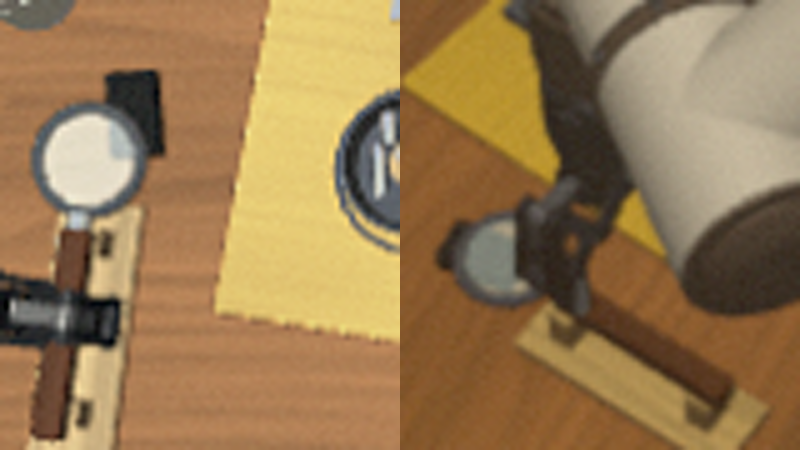

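The lens matches the prediction: handle end (47,437), front (77,230), glass (89,159) in the top view. Descending now.

Emit:
step_arm --targets '[{"jaw":0,"translation":[0,0.0005,0.025],"roll":0},{"jaw":0,"translation":[0.0002,0.001,0.05],"roll":0},{"jaw":0,"translation":[0.0004,0.001,0.075],"roll":0},{"jaw":0,"translation":[0.0004,0.001,0.088],"roll":0},{"jaw":0,"translation":[0.0004,0.001,0.091],"roll":0},{"jaw":0.2,"translation":[0.0004,0.001,0.091],"roll":0},{"jaw":0.4,"translation":[0.0004,0.001,0.091],"roll":0},{"jaw":0.6,"translation":[0.0004,0.001,0.091],"roll":0}]'

```text
clock: 7.55
tcp_pos: [0.4939, 0.329, 0.1004]
tcp_rot: [[-0.99, 0.14, 0.007], [0.14, 0.99, 0.006], [-0.006, 0.007, -1.0]]
ft_force: [0.1, -0.5, 0.7]
opening: 0.517
```

Emit:
step_arm --targets '[{"jaw":0.7,"translation":[0,0,0],"roll":0},{"jaw":0.75,"translation":[0,0,0],"roll":0},{"jaw":0.8,"translation":[0,0,0],"roll":0},{"jaw":0.85,"translation":[0,0,0],"roll":0},{"jaw":0.9,"translation":[0,0,0],"roll":0},{"jaw":1,"translation":[0,0,0],"roll":0},{"jaw":1,"translation":[0,0,0],"roll":0},{"jaw":1,"translation":[0,0,0],"roll":0}]'

```text
clock: 8.35
tcp_pos: [0.4941, 0.3293, 0.1012]
tcp_rot: [[-0.99, 0.14, 0.008], [0.14, 0.99, 0.006], [-0.007, 0.007, -1.0]]
ft_force: [-2.0, -1.0, 5.2]
opening: 0.196
```

Run:
```python
from h import *
s=manip.state();print({k:np.round(s[k],4) for k in('tcp_pos','tcp_rot','ft_force','wrist_torque','opening')})
```

```text
{'tcp_pos': array([0.4941, 0.3293, 0.1012]), 'tcp_rot': array([[-0.9902,  0.1398,  0.0078],
       [ 0.1398,  0.9902,  0.0064],
       [-0.0068,  0.0074, -0.9999]]), 'ft_force': array([-1.9784, -0.9537,  5.2282]), 'wrist_torque': array([-0.1396,  0.3509, -0.021 ]), 'opening': np.float64(0.1962)}
```

Emit:
step_arm --targets '[{"jaw":1,"translation":[0,0,-0.004],"roll":0},{"jaw":1,"translation":[0,0,-0.012],"roll":0},{"jaw":1,"translation":[0,0,-0.025],"roll":0},{"jaw":1,"translation":[0,0,-0.045],"roll":0},{"jaw":1,"translation":[0,0,-0.065],"roll":0},{"jaw":1,"translation":[0,0,-0.085],"roll":0},{"jaw":1,"translation":[0,0,-0.096],"roll":0},{"jaw":1,"translation":[0,0,-0.1],"roll":0}]'

```text
clock: 9.15
tcp_pos: [0.4936, 0.329, 0.2031]
tcp_rot: [[-0.99, 0.14, 0.01], [0.14, 0.99, 0.009], [-0.009, 0.01, -1.0]]
ft_force: [0.6, 0.1, -0.4]
opening: 0.199
```

```bash
cat > st.py <<'E'
from h import *
s=manip.state();print({k:np.round(s[k],4) for k in('tcp_pos','tcp_rot','ft_force','wrist_torque','opening')})
import sys
if len(sys.argv)>3:
    d=np.array(list(map(float,sys.argv[1:4])))-s['tcp_pos'];print('tool shift',np.round(np.array(s['tcp_rot']).T@d,4))
E
python3 st.py .4879 .1472 .2012
```

```text
{'tcp_pos': array([0.4936, 0.329 , 0.2031]), 'tcp_rot': array([[-0.9901,  0.1397,  0.0099],
       [ 0.1398,  0.9901,  0.0087],
       [-0.0086,  0.01  , -0.9999]]), 'ft_force': array([ 0.6487,  0.1408, -0.4469]), 'wrist_torque': array([ 0.0048,  0.0055, -0.0477]), 'opening': np.float64(0.1986)}
tool shift [-0.0197 -0.1808  0.0003]
```

Emit:
step_arm --targets '[{"jaw":1,"translation":[-0.001,-0.01,0],"roll":0},{"jaw":1,"translation":[-0.004,-0.035,0],"roll":0},{"jaw":1,"translation":[-0.008,-0.07,0],"roll":0},{"jaw":1,"translation":[-0.012,-0.105,0],"roll":0},{"jaw":1,"translation":[-0.016,-0.14,0],"roll":0},{"jaw":1,"translation":[-0.018,-0.165,0],"roll":0},{"jaw":1,"translation":[-0.02,-0.177,0],"roll":0},{"jaw":1,"translation":[-0.0205,-0.1805,0],"roll":0}]'

```text
clock: 9.95
tcp_pos: [0.4883, 0.1459, 0.2009]
tcp_rot: [[-0.99, 0.142, 0.009], [0.142, 0.99, 0.008], [-0.007, 0.009, -1.0]]
ft_force: [0.1, 0.3, -0.5]
opening: 0.199
```

Emit:
step_arm --targets '[{"jaw":1,"translation":[0,0,0],"roll":0},{"jaw":1,"translation":[0,0,0],"roll":0}]'

```text
clock: 10.15
tcp_pos: [0.4884, 0.1465, 0.2007]
tcp_rot: [[-0.99, 0.141, 0.008], [0.141, 0.99, 0.008], [-0.007, 0.009, -1.0]]
ft_force: [0.3, -0.0, -1.1]
opening: 0.196
```

```bash
python3 st.py .4888 .1475 .2012
python3 - <<'E'
from h import *
a=snap('top','t5');b=snap('side','s5')
f=lambda im,u,v,w,h:cv2.resize(im[v:v+h,u:u+w,::-1],None,fx=8,fy=8,interpolation=2)
cv2.imwrite('pics/z5.png',np.hstack([f(a['image'],200,145,50,70),f(b['image'],200,185,50,70)]))
s=manip.state();off=np.array([.0884,-.0133,-.0562]);L=s['tcp_pos']+off;print(L)
for P in(L,[.577,.134,.07],[.638,.123,.145]):
  r=proj(a,P)[0];q=proj(b,P)[0];print((r-[200,145]+.5)*8-.5,(q-[200,185]+.5)*8+[399.5,-.5])
E
```

```text
{'tcp_pos': array([0.4884, 0.1465, 0.2007]), 'tcp_rot': array([[-0.99  ,  0.141 ,  0.0084],
       [ 0.141 ,  0.99  ,  0.0078],
       [-0.0073,  0.0089, -0.9999]]), 'ft_force': array([ 0.2522, -0.0046, -1.1191]), 'wrist_torque': array([-0.0132, -0.0088, -0.0354]), 'opening': np.float64(0.196)}
tool shift [-0.0002  0.0011 -0.0005]
[0.57685481 0.13344839 0.14454574]
[205.60002164 340.67379728] [743.43944779 266.26854186]
[241.99957322 369.66074311] [748.11852919 394.837643  ]
[237.29896754 150.0785551 ] [617.09743842 192.49768724]
```

View pics/z5.png

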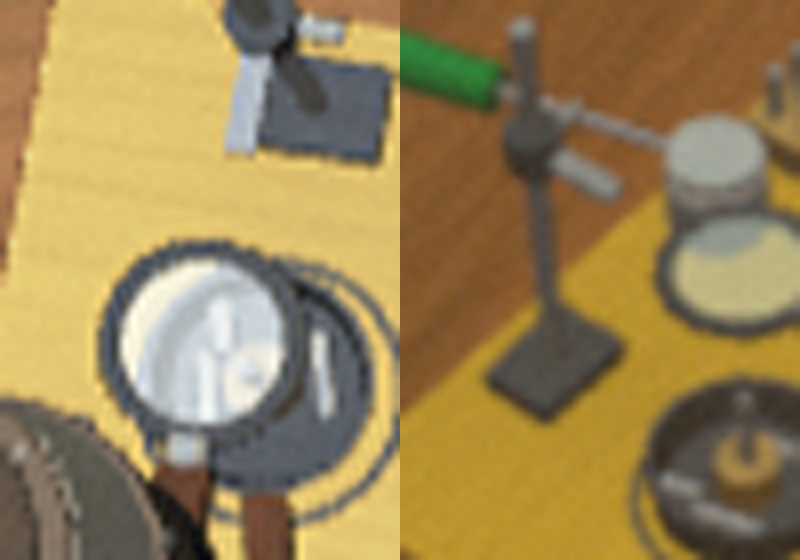

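```bash
cat > fit2.py <<'E'
from h import *
from scipy.optimize import minimize
K=4;th=np.linspace(0,2*np.pi,48,endpoint=False)
def circ(P,r,z): return np.c_[P[0]+r*np.cos(th),P[1]+r*np.sin(th),np.full(48,P[2]+z)]
D={}
for n in('top','side'):
    d=load(n);d={k:d[k] for k in d.files};D[n]=(d,cv2.resize(cv2.GaussianBlur(d['image'].astype(np.float32).max(2),(0,0),.5),None,fx=K,fy=K,interpolation=2))
def poly(d,pts,sh):
    q=((proj(d,pts)+.5)*K-.5).astype(np.float32);m=np.zeros(sh,np.uint8)
    cv2.fillPoly(m,[np.round(cv2.convexHull(q)*16).astype(np.int32)],1,shift=4);return m
def score(P,n,ri=.0285):
    d,V=D[n]
    o=poly(d,np.r_[circ(P,.034,.004),circ(P,.034,-.004)],V.shape)
    i=poly(d,circ(P,ri,.004),V.shape)&poly(d,circ(P,ri,-.004),V.shape)
    ring=cv2.dilate(o,np.ones((13,13)))-o
    core=i-cv2.erode(i,np.ones((13,13)))
    return V[(o>0)&(i==0)].mean()-.5*V[ring>0].mean()-.5*V[core>0].mean()
L=np.array([.577,.1335,.1445])
for n in('top','side'):
    r=minimize(lambda p:score([p[0],p[1],L[2]],n),L[:2],method='Nelder-Mead',options=dict(initial_simplex=[L[:2]+e for e in([-.003,-.003],[.004,0],[0,.004])]))
    print(n,'xy at z=.1445',np.round(r.x,4),round(r.fun,1))
r=minimize(lambda p:score(p,'top')+score(p,'side'),L,method='Nelder-Mead',options=dict(initial_simplex=[L+e for e in([-.003,-.003,-.003],[.004,0,0],[0,.004,0],[0,0,.005])]))
print('joint',np.round(r.x,4),round(r.fun,1))
z=lambda x,y:(200+(x-400+.5)/8-.5,185+(y+.5)/8-.5)
print('pin S',atz(load('side'),*z(745,396),.07))
E
python3 fit2.py
```

```text
top xy at z=.1445 [0.5759 0.1334] -63.8
side xy at z=.1445 [0.577  0.1342] -45.9
joint [0.5766 0.1336 0.143 ] -109.2
pin S [0.57778996 0.13507709 0.07      ]
```

Emit:
step_arm --targets '[{"jaw":1,"translation":[-0.0004,0.0006,-0.0006],"roll":0},{"jaw":1,"translation":[-0.0008,0.001,-0.001],"roll":0},{"jaw":1,"translation":[-0.0008,0.001,-0.001],"roll":0},{"jaw":1,"translation":[-0.0008,0.001,-0.001],"roll":0},{"jaw":1,"translation":[-0.0008,0.001,-0.001],"roll":0},{"jaw":1,"translation":[-0.0008,0.001,-0.001],"roll":0},{"jaw":1,"translation":[-0.0008,0.001,-0.001],"roll":0},{"jaw":1,"translation":[-0.0008,0.001,-0.001],"roll":0}]'

```text
clock: 11.05
tcp_pos: [0.4894, 0.1476, 0.2018]
tcp_rot: [[-0.99, 0.141, 0.009], [0.141, 0.99, 0.008], [-0.007, 0.009, -1.0]]
ft_force: [0.2, 0.2, -0.4]
opening: 0.195
```

```bash
python3 st.py .4892 .1474 .2018
python3 - <<'E'
from h import *
snap('top','t6');snap('side','s6')
E
python3 fit2.py; python3 fit.py | grep S
```

```text
{'tcp_pos': array([0.4894, 0.1476, 0.2018]), 'tcp_rot': array([[-0.99  ,  0.1405,  0.0087],
       [ 0.1406,  0.99  ,  0.008 ],
       [-0.0075,  0.0091, -0.9999]]), 'ft_force': array([ 0.2088,  0.2108, -0.3528]), 'wrist_torque': array([-0.0317,  0.0436, -0.0248]), 'opening': np.float64(0.1951)}
tool shift [ 0.0001 -0.0002 -0.    ]
top xy at z=.1445 [0.5774 0.1346] -62.3
side xy at z=.1445 [0.5789 0.1341] -46.8
joint [0.5776 0.1346 0.1446] -107.6
pin S [0.57778996 0.13507709 0.07      ]
S 0 0 [-0.3671  0.144   0.      0.    ]
S 0.001 0 [-0.3679  0.144   0.001   0.    ]
S -0.001 0 [-0.3618  0.144  -0.001   0.    ]
S 0 0.001 [-0.3703  0.146   0.      0.001 ]
S 0 -0.001 [-0.3665  0.143   0.     -0.001 ]
S 0 0.002 [-0.3672  0.147   0.      0.002 ]
S all [-0.3705  0.143   0.001  -0.001 ]
```

```bash
python3 -c "
from h import *
print(np.abs(manip.state()['joint_velocities']).max());print(order.hand_in())"
```

```text
0.002549822492936444
the job is handed in; nothing more can be done
None
```

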